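# Hang the rinsed cup on the free drainer peg

## Task

Take the white rinse cup that lies on its side on the ribbed mat and hang it mouth-down on the free peg of the cup drainer, like the cup already hanging there. Slide it along the slanted peg until you feel its floor meet the peg's end and its side come to rest on the peg so that the peg carries it, pressing only lightly, and only then let go and draw back; do not drop it, and leave the other cup and everything else where it is.

Things in the scene. Friction and masses are not known exactly. Their poses are not given: they have to be found in the camera images.
- cup: Straight white ceramic tumbler without handle: 66 mm outside diameter, 100 mm tall, wall 4 mm (58 mm clear inside), floor 6 mm thick, 0.18 to 0.3 kg. Origin: centre of the outside of its floor; z runs along its axis to the mouth. At first it lies between two ribs of the mat, axis level, 37 mm above the cabinet top, mouth roughly towards the robot.
- mat: Grey rubber draining mat, 200 (x) by 170 (y) mm, 4 mm thick, fixed, with half-round ribs 3 mm high along its x. Origin: centre of the underside, on the cabinet top; yaw up to 0.8 rad either way.
- drainer: Cup drainer, fixed: white enamelled drip tray 180 (x) by 270 (y) mm, 16 mm high, with an oak rail (24 mm thick, 36 mm high) along its -x edge, from which two equal pegs rise, 130 mm apart, leaning to its +x (away from the robot). Origin: centre of the underside, on the cabinet top; yaw up to 0.35 rad either way.
- peg_free: The empty one (left or right) of the two pegs: a rigid round steel rod, 14 mm in diameter, rounded end, leaning 45 degrees from the vertical towards its own +x, 165 mm from root to end (a seated cup's rim stays clear of rail and tray). Origin: its root in the rail, 30 mm above the cabinet top; z up, x level, the direction of lean.
- peg_tip (a point): Outermost point of the empty peg's rounded end, 147 mm up. z: out along the peg, 45 degrees up. x: square to the peg, away from the robot and 45 degrees down. y: level. A cup slides on along -z. Seated, the cup's own z points along this -z and its origin lies at x = 22 mm (upper inside wall resting on the peg's top side), y = 0, z = 6 mm (floor on the peg's end).
- hung_cup: An identical white cup already hanging mouth-down on the other peg, loose. Origin: centre of the outside of its floor; z towards its mouth. Leave it alone.
- brown_bottle: Brown glass bottle with black screw cap, 58 mm in diameter, 125 mm tall, standing, loose. Origin: centre of its underside.
- pill_organizer: Pink plastic pill organizer with seven flaps, about 45 by 196 (y) by 27 mm, loose. Origin: centre of its underside.
- glasses_case: Closed dark plastic reading-glasses case, 62 by 160 (y) by 39 mm, loose. Origin: centre of its underside.
Mind the look-alikes: they are no part of the job. What is shaped like the cup but blue, green or purple is not meant.

How it is judged:
By the outcome, as a careful person would: the job done as asked, in the order asked, and still so for the second after the job is handed in, with the robot touching nothing.
It also fails if it takes over 51 s, if anything falls off the work surface, if the arm or the gripper's body presses on something with over 40 N, if the wrist force passes 120 N, or if a joint passes its speed limit or range.

## Robot

A 6-joint arm with a two-finger parallel gripper is mounted at the origin on the work surface. World frame = base frame: x ahead of the robot, y to its left, z up, the work surface at z = 0. Lengths are in m, angles in degrees, forces in N, time in s.
With the tool pointing down it reaches from about 0.4 to 0.825 m from the base axis. Payload 7 kg.
Tool frame: the origin (TCP) lies at the very end of the fingers, on their centre line; the grasp point (between the pads) lies 19 mm behind it; z points along the fingers, y is the line along which they close (so a half turn about z gives the same grasp; the last joint's range is limited). The gripper opens to 88 mm and grips with 3 to 60 N. Pads are 19 mm wide; open, the fingers measure 130 mm over their backs; the gripper's body (78 mm by 193 mm) begins 47 mm behind the grasp point.
Start: joints at [-53.509, 20.546, 0.682, 0, -70.136, -16.507], TCP at [0.231, -0.634, 0.227] pointing down, gripper open.
Joint ranges: [-176.03, 176.03], [-82.01, 121.73], [-58.28, 71.71], [-173.87, 95.51], [-174.79, -0.11], [-173.66, 173.66]. Speed limits (degrees/s): [136.94, 136.94, 172.46, 180, 180, 180].

## Interface

Orientations are given as [roll, pitch, yaw] about the fixed x, y, z axes, in that order (R = Rz(yaw) Ry(pitch) Rx(roll)).
In Python, from plant import r gives the robot as it stands. The module is installed in compiled form; this text tells all that it offers.
- The arm moves only by the tool jog_arm, never from a script. Its arguments are lists of equal length, an entry for each row: "travel": the shift along the tool's x, y, z each as a share of 50 cm, from -1 to 1, a list of three; "dr": the turn, a rotation vector about the tool's x, y, z each as a share of 360 degrees, from -1 to 1, a list of three; "claw": the opening, from 0 (shut) to 1 (fully open). A call has exactly 10 rows; each row is the pose to reach, as a shift and turn from the pose commanded when the call began, along the tool's axes at that moment, turning the shorter way round; what a row does not reach only later rows make up. A row lasts 1/8 s, in which the tool goes at most 62.5 mm and 10.7 degrees, less where a joint would pass 70% of its speed; a pose out of reach is approached as far as the arm can. A call with a number of a shift or a turn outside -1 to 1 is refused whole. A call with a gripper value outside its range is refused whole. The fingers move at their own pace and stop on an object; "newtons" is the grip in N (left out, the last holds). Time passes only in rows, so rows that repeat a pose let the fingers close, or fill a call up. It gives the time, the measured TCP pose, the force, the opening and the grip force at its end, in the units of the state.
- r.get_state(): the state, without advancing time (a new reading comes with each control period).
- r.capture(name): name is "side" or "top" or "wrist"; returns a dict with "pixels" (400x640x3 uint8, red, green, blue), "range_z" (400x640 float32, m along the optical axis (not along the pixel's ray), 0 where there is no reading), "fx", "fy", "cx", "cy" (pixels), "position" and "attitude" of the camera in the world; the wrist camera has in their place "hand_eye" (4x4, takes a point from camera to tool coordinates, whose origin is the TCP and whose axes are the flange's). Camera axes: x right, y up, looking along -z (the intrinsics and any distortion apply to the point x, -y, -z); pixel columns grow to the right and rows downward; lengths in m; the calibration is good to about 2 mm. The wrist camera is an equidistant fisheye: a pixel r from the principal point sees the ray r / f radians off the axis. A picture is of the moment at which its call begins: read the wrist's pose just before it.
- r.close_job(): hands the job in; it is judged then, once.
Trained networks look in the newest picture that a camera, given by its name, has taken for a name from the list of things; names that differ only in an ending like _2 or _b are one class to them, and where a whole thing is asked for, a point or a joint stands for the part that bears it (a point fixed in the world has none). Each returns a list of dicts, best first, with "conf" (0 to 1); they miss things now and then, are a little off and sometimes report something else, mostly with a low value. They report only what shows in the picture. A call takes as long as a camera call. They do not tell look-alikes from the thing itself.
- r.boxes_of(name, camera): "extent" ([left, top, right, bottom] in pixels, round what is visible of it).
- r.regions_of(name, camera): "pixels" (400x640 bool, what is visible of it) and "extent" ([left, top, right, bottom] in pixels, round what is visible of it).
- r.tip_of(name, camera): "at" ([column, row] in pixels: a listed point, or the origin of a listed thing).
The state is a dict: "time_s": time; "joints": joint angles; "qd": joint speeds; "joint_torque": joint torques, N m; "tcp_pos": TCP position; "eef_rot": TCP orientation; "contact_force": force on the tool from outside, world axes, zero at the start; "moment": the same for the moment, N m; "gripper_width": finger opening in m; "gripper_force": force on a finger pad.
Only numpy, scipy, OpenCV 4.12 (cv2) and the standard library are available. Lean on these libraries where they do the work, as an engineer would, in place of code of your own. Each camera call takes 0.05 s, during which the arm holds its last target. There are 200 camera calls.

## Working session

There is one attempt and no reset: what is moved stays moved. The work goes in short steps, Python scripts to look and compute and a tool call to move; the robot and the scene stay as the last step left them, time stands still between calls to the robot, and variables do not carry over. Pictures are saved under pics/ and viewed, at most 10 in all, crops included, and the job is handed in when it is done.

Besides the shell and the picture viewer there is one more tool, called after ">>>" in YAML: its name, and indented under it one key for each argument. jog_arm: Moves the arm, as the interface text tells. Its arguments: {"type":"object","properties":{"travel":{"type":"array"},"dr":{"type":"array"},"claw":{"type":"array"},"newtons":{"type":"number"}},"required":["travel","dr","claw"]}

```bash
mkdir -p pics; cat > h.py <<'E'
import numpy as np, cv2
from scipy.spatial.transform import Rotation as R
from plant import r
def cap(n,save=None):
    c=r.capture(n)
    if save: cv2.imwrite('pics/'+save,cv2.cvtColor(c['pixels'],cv2.COLOR_RGB2BGR))
    return c
def pts(c,mask=None):
    """world points of all (masked) pixels of a fixed camera"""
    z=c['range_z']; v,u=np.nonzero((z>0)&(mask if mask is not None else True))
    d=z[v,u]; p=np.c_[(u-c['cx'])/c['fx']*d,-(v-c['cy'])/c['fy']*d,-d]
    return p@att(c).T+np.array(c['position']),u,v
def att(c):
    a=np.array(c['attitude'],float)
    return a if a.shape==(3,3) else R.from_euler('xyz',a,degrees=True).as_matrix()
E
python3 - <<'E'
from h import *
for n in ('side','top'):
    c=cap(n,n+'1.png')
    print(n,c.keys(),c['position'],c['attitude'],c['fx'],c['cx'],c['cy'])
    P,u,v=pts(c); print(np.percentile(P,[1,50,99],axis=0).round(3))
    for k in ('cup','hung_cup','mat','drainer','peg_free','brown_bottle','pill_organizer','glasses_case'):
        for b in r.regions_of(k,n)[:3]:
            Q,_,_=pts(c,b['pixels']); print(k,round(b['conf'],2),np.round(b['extent']),np.median(Q,axis=0).round(3) if len(Q) else None)
    print('tip',[(t['at'],t['conf']) for t in r.tip_of('peg_tip',n)])
s=r.get_state();print(s)
E
```

```text
side dict_keys(['pixels', 'range_z', 'fx', 'fy', 'cx', 'cy', 'position', 'attitude']) [0.16128156 0.61187785 0.77807356] [  45.45197216    1.00814394 -143.85443035] 447.2309254822928 312.71648858657335 202.1514988450576
[[-1.200e-02 -2.178e+00 -7.610e-01]
 [ 6.410e-01  4.000e-02 -1.000e-03]
 [ 2.392e+00  6.160e-01  5.560e-01]]
cup 0.82 [155. 263. 199. 320.] [0.681 0.376 0.056]
cup 0.78 [338. 330. 385. 395.] [0.313 0.293 0.058]
cup 0.62 [366. 116. 408. 157.] [ 0.552 -0.223  0.113]
hung_cup 0.85 [367. 113. 409. 155.] [ 0.551 -0.223  0.113]
mat 0.94 [239. 241. 359. 346.] [0.507 0.236 0.003]
drainer 0.93 [340. 142. 434. 227.] [ 0.511 -0.155  0.004]
peg_free 0.79 [371. 150. 416. 202.] [ 0.478 -0.127  0.084]
brown_bottle 0.79 [262. 148. 287. 198.] [0.732 0.013 0.066]
brown_bottle 0.61 [276. 256. 334. 310.] [0.488 0.218 0.061]
pill_organizer 0.57 [282. 126. 336. 173.] [ 0.754 -0.163  0.024]
glasses_case 0.92 [183. 196. 251. 249.] [0.756 0.198 0.036]
glasses_case 0.6 [285. 127. 335. 174.] [ 0.753 -0.165  0.024]
tip [([371.6, 148.6], 0.72)]
top dict_keys(['pixels', 'range_z', 'fx', 'fy', 'cx'
[... 1000 characters left out ...]
2], 0.9)]
{'time_s': 1.0, 'joints': array([-5.35088224e+01,  2.05442185e+01,  6.83860050e-01, -2.05509312e-04,
       -7.01367299e+01, -1.65068333e+01]), 'qd': array([ 0.05953464, -0.02670298, -0.109263  , -0.01347238, -0.18119326,
       -0.01400124]), 'joint_torque': array([ 1.53966039e-04, -5.82394838e+01,  2.93303186e+01,  7.00230494e+00,
        1.23371521e-02,  4.15155841e-05]), 'tcp_pos': array([ 0.23067222, -0.63434997,  0.22659926]), 'eef_rot': array([-1.79997263e+02,  1.01261559e-03, -1.60015725e+02]), 'contact_force': array([-0.29408079, -0.35800074,  0.02040893]), 'moment': array([-0.04740304,  0.05007345, -0.00041115]), 'gripper_force': 0.0, 'gripper_width': 0.08756746530426612}
```

View pics/side1.png

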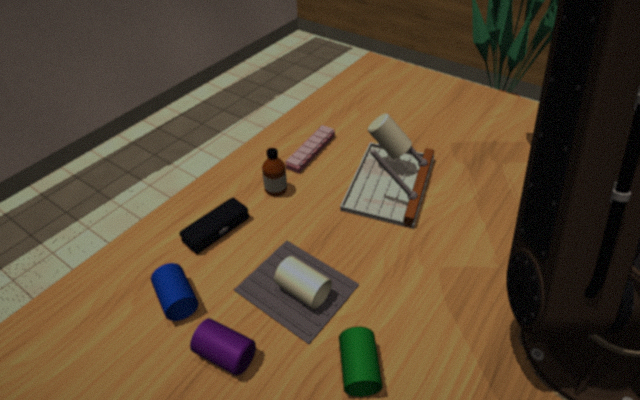

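View pics/top1.png

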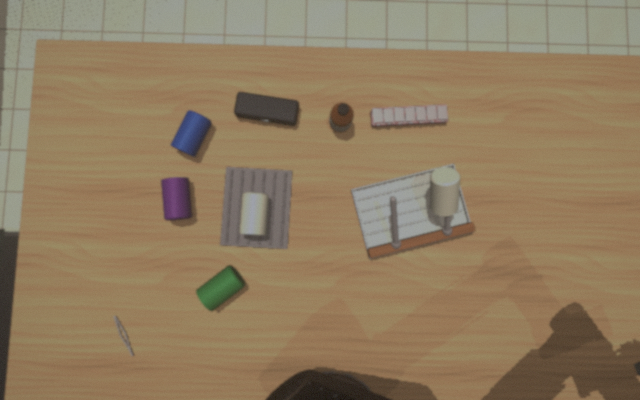

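Both views show the white cup on the mat (side ~303,282; top ~254,214), the hung cup on the right peg (top ~445,190), and the free left peg (root ~396,245, tip ~393,200). The blue, purple and green look-alikes lie off the mat.

```bash
python3 - <<'E'
from h import *
from scipy.optimize import least_squares
C={n:cap(n) for n in('side','top')}
def box(c,l,t,rr,b):
    m=np.zeros((400,640),bool); m[t:b,l:rr]=1; return m
cp={'side':(265,245,345,318),'top':(228,180,280,246)}
pg={'side':(365,140,420,205),'top':(386,195,404,252)}
allc=[]
for n in C:
    P,u,v=pts(C[n],box(C[n],*cp[n])); 
    zt=P[:,2]; print(n,'mat z',np.median(zt[zt<0.015]))
    Q=P[(zt>0.025)&(zt<0.09)]
    def f(p,Q):
        a=np.array([np.cos(p[2]),np.sin(p[2]),0]); d=Q-[p[0],p[1],p[3]]; d=d-np.outer(d@a,a)
        return np.linalg.norm(d,axis=1)-0.033
    x0=[*Q[:,:2].mean(0),0.05,0.037]
    s=least_squares(f,x0,args=(Q,),loss='soft_l1',f_scale=.002)
    a=np.array([np.cos(s.x[2]),np.sin(s.x[2]),0]); t=(Q-[s.x[0],s.x[1],0])@a
    g=np.abs(f(s.x,Q))<.006
    lo,hi=np.percentile(t[g],[.5,99.5]); 
    print('cup',len(Q),s.x.round(4),'yaw',np.degrees(s.x[2]).round(1),'rms',np.sqrt(np.mean(s.fun**2)).round(4),'len',(hi-lo).round(4),'ends -x',(s.x[:2]+lo*a[:2]).round(4),'+x',(s.x[:2]+hi*a[:2]).round(4))
    # peg
    for b in r.regions_of('peg_free',n)[:1]:
        m=b['pixels']
        P,u,v=pts(C[n],m); P=P[(P[:,2]>0.045)&(P[:,2]<0.16)]
        def gq(p,P):  # p: root x,y ; yaw
            d=np.array([np.cos(p[2]),np.sin(p[2]),1])/2**.5
            e=P-[p[0],p[1],.03]; e=e-np.outer(e@d,d); return np.linalg.norm(e,axis=1)-.007
        s=least_squares(gq,[P[:,0].min(),P[:,1].mean(),.15],args=(P,),loss='soft_l1',f_scale=.002)
        d=np.array([np.cos(s.x[2]),np.sin(s.x[2]),1])/2**.5
        print('peg',len(P),s.x.round(4),'yaw',np.degrees(s.x[2]).round(1),'rms',np.sqrt(np.mean(s.fun**2)).round(4),'tip',(np.r_[s.x[:2],.03]+.165*d).round(4),'max',np.percentile((P-np.r_[s.x[:2],.03])@d,[1,99]).round(4))
    # tip keypoint
    k=r.tip_of('peg_tip',n)[0]['at']; c=C[n]
    ray=att(c)@np.array([(k[0]-c['cx'])/c['fx'],-(k[1]-c['cy'])/c['fy'],-1]); p0=np.array(c['position'])
    print('tip@.147',(p0+ray*(.147-p0[2])/ray[2]).round(4))
    # rail yaw: points with z 0.03..0.04 near
    rg=r.regions_of('drainer',n)
    if rg:
        P,u,v=pts(c,rg[0]['pixels']); Q=P[(P[:,2]>.030)&(P[:,2]<.041)&(P[:,0]<.5)]
        w=np.linalg.svd(Q[:,:2]-Q[:,:2].mean(0))[2][0] if len(Q)>10 else [0,1]
        print('rail',len(Q),Q.mean(0).round(4),'yaw',np.degrees(np.arctan(-w[0]/w[1])).round(1))
E
```

```text
side mat z 0.0026512263735583574
cup 1561 [ 0.4302  0.209  -0.0413  0.0359] yaw -2.4 rms 0.0014 len 0.0989 ends -x [0.4504 0.2082] +x [0.5493 0.2041]
peg 350 [ 0.419  -0.1391  0.2803] yaw 16.1 rms 0.0026 tip [ 0.5311 -0.1068  0.1467] max [0.0203 0.1657]
tip@.147 [ 0.5434 -0.1236  0.147 ]
rail 631 [ 0.4414 -0.1915  0.0344] yaw 15.5
top mat z 0.002212364507011566
cup 1125 [ 0.3129  0.2115 -0.034   0.0347] yaw -1.9 rms 0.0016 len 0.099 ends -x [0.4532 0.2068] +x [0.5521 0.2034]
peg 286 [ 0.4331 -0.1451  0.2647] yaw 15.2 rms 0.0015 tip [ 0.5457 -0.1146  0.1467] max [0.012  0.1604]
tip@.147 [ 0.4312 -0.1183  0.147 ]
rail 909 [ 0.4473 -0.2062  0.0334] yaw 15.4
```

```bash
python3 - <<'E'
from h import *
from scipy.optimize import least_squares
C={n:cap(n,n+'2.png') for n in('side','top')}
K={'side':(371.6,148.6),'top':(392.7,200.2)}
L=[]
for n,c in C.items():
    k=K[n]; ray=att(c)@np.array([(k[0]-c['cx'])/c['fx'],-(k[1]-c['cy'])/c['fy'],-1]);L.append((np.array(c['position']),ray/np.linalg.norm(ray)))
    print(n,[(np.round(t['at'],1),round(t['conf'],2)) for t in r.tip_of('peg_tip',n)])
    # at height .147
    p0,ra=L[-1]; print('tip@.147',(p0+ra*(.147-p0[2])/ra[2]).round(4))
    P,u,v=pts(c); ok=(P[:,2]>.06)&(P[:,2]<.165)&(np.abs(P[:,1]+.128)<.04)&(P[:,0]>.42)&(P[:,0]<.58)
    Q=P[ok]
    y=np.radians(15.4); 
    for h in (.05,.07,.09,.11,.13,.145):
        q=Q[np.abs(Q[:,2]-h)<.008]; e=np.c_[q[:,0]*np.cos(y)+q[:,1]*np.sin(y),-q[:,0]*np.sin(y)+q[:,1]*np.cos(y)]
        if len(q): print(h,len(q),'along-lean - h:',np.median(e[:,0]-q[:,2]).round(4),'lat',np.percentile(e[:,1],[5,50,95]).round(4))
    print('zmax',np.sort(Q[:,2])[-8:].round(3))
A=np.vstack([np.eye(3)-np.outer(d,d) for p,d in L]); b=np.hstack([(np.eye(3)-np.outer(d,d))@p for p,d in L])
print('tri',np.linalg.lstsq(A,b,rcond=None)[0].round(4))
ims=[cv2.resize(cv2.imread('pics/side2.png')[130:215,340:440],(400,340),interpolation=0),cv2.resize(cv2.imread('pics/top2.png')[185:260,355:445],(400,340),interpolation=0)]
cv2.imwrite('pics/crop2.png',np.hstack(ims))
E
```

```text
side [(array([371.8, 148.8]), 0.81), (array([284.7, 266. ]), 0.73)]
tip@.147 [ 0.5413 -0.1173  0.147 ]
0.07 51 along-lean - h: 0.3405 lat [-0.2559 -0.2483 -0.2448]
0.09 58 along-lean - h: 0.3408 lat [-0.2553 -0.2486 -0.2451]
0.11 53 along-lean - h: 0.3401 lat [-0.2549 -0.2486 -0.2451]
0.13 58 along-lean - h: 0.3417 lat [-0.2559 -0.2491 -0.2448]
0.145 39 along-lean - h: 0.3408 lat [-0.2543 -0.2496 -0.2446]
zmax [0.145 0.145 0.145 0.146 0.146 0.147 0.147 0.149]
top [(array([392.3, 199.4]), 0.85), (array([339. , 119.9]), 0.18)]
tip@.147 [ 0.5348 -0.115   0.147 ]
0.07 35 along-lean - h: 0.3413 lat [-0.2607 -0.2532 -0.2483]
0.09 40 along-lean - h: 0.3411 lat [-0.26   -0.2541 -0.2489]
0.11 38 along-lean - h: 0.3416 lat [-0.2592 -0.253  -0.2486]
0.13 45 along-lean - h: 0.341 lat [-0.2609 -0.2531 -0.2483]
0.145 46 along-lean - h: 0.342 lat [-0.2595 -0.254  -0.249 ]
zmax [0.146 0.146 0.146 0.146 0.147 0.147 0.147 0.149]
tri [ 0.5365 -0.113   0.1517]
```

View pics/crop2.png

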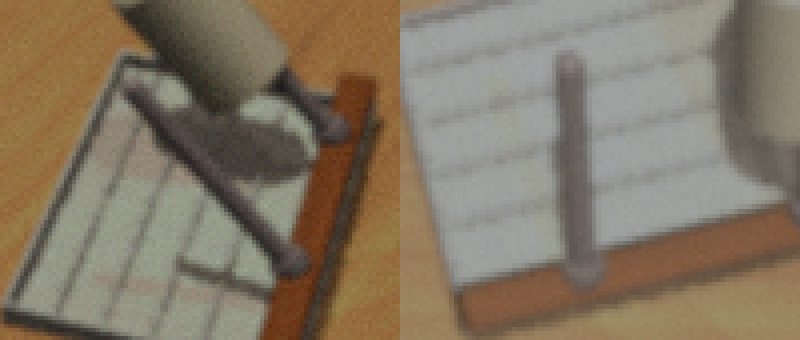

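```bash
cat >> h.py <<'E'
def cur():
    s=r.get_state(); return np.array(s['tcp_pos']),R.from_euler('xyz',s['eef_rot'],degrees=True),s
def go(p,Rt,frm=None):
    """print travel/dr shares from current (or given) pose to target"""
    p0,R0=frm if frm else cur()[:2]
    print('travel',(R0.inv().apply(np.array(p)-p0)/.5).round(4),'dr',((R0.inv()*Rt).as_rotvec(degrees=True)/360).round(4))
    return np.array(p),Rt
def down(yaw): return R.from_euler('xyz',[180,0,yaw],degrees=True)
E
python3 - <<'E'
from h import *
a=down(177.8)
f=go([.36,-.22,.24],down(-170)); f=go([.506,.2055,.14],a,f); f=go([.506,.2055,.018],a,f)
E
```

```text
travel [-0.5263  0.6903 -0.0269] dr [ 0.     -0.      0.0277]
travel [-0.4353  0.7874  0.2   ] dr [ 0.     -0.      0.0339]
travel [ 0.    -0.     0.244] dr [0. 0. 0.]
```

>>> jog_arm:
  travel:
    - [-0.1, 0.13, -0.025]
    - [-0.17, 0.22, -0.025]
    - [-0.25, 0.32, -0.025]
    - [-0.33, 0.42, -0.025]
    - [-0.4, 0.52, -0.025]
    - [-0.46, 0.6, -0.025]
    - [-0.526, 0.69, -0.025]
    - [-0.526, 0.69, -0.025]
    - [-0.526, 0.69, -0.025]
    - [-0.526, 0.69, -0.025]
  dr:
    - [0, 0, 0.01]
    - [0, 0, 0.02]
    - [0, 0, 0.0277]
    - [0, 0, 0.0277]
    - [0, 0, 0.0277]
    - [0, 0, 0.0277]
    - [0, 0, 0.0277]
    - [0, 0, 0.0277]
    - [0, 0, 0.0277]
    - [0, 0, 0.0277]
  claw: [1, 1, 1, 1, 1, 1, 1, 1, 1, 1]

```text
time_s: 2.85
tcp_pos: [0.3596, -0.2212, 0.239]
eef_rot: [-180.0, -0.0, -170.1]
contact_force: [0.4, 0.2, 0.3]
gripper_width: 0.0878
gripper_force: 0.0
```

>>> jog_arm:
  travel:
    - [-0.05, 0.1, 0]
    - [-0.1, 0.2, 0]
    - [-0.16, 0.3, 0]
    - [-0.22, 0.4, 0.05]
    - [-0.28, 0.5, 0.1]
    - [-0.33, 0.6, 0.15]
    - [-0.38, 0.69, 0.2]
    - [-0.435, 0.787, 0.2]
    - [-0.435, 0.787, 0.2]
    - [-0.435, 0.787, 0.2]
  dr:
    - [0, 0, 0.01]
    - [0, 0, 0.02]
    - [0, 0, 0.03]
    - [0, 0, 0.034]
    - [0, 0, 0.034]
    - [0, 0, 0.034]
    - [0, 0, 0.034]
    - [0, 0, 0.034]
    - [0, 0, 0.034]
    - [0, 0, 0.034]
  claw: [1, 1, 1, 1, 1, 1, 1, 1, 1, 1]

```text
time_s: 4.1
tcp_pos: [0.506, 0.2037, 0.1382]
eef_rot: [-179.9, -0.1, 177.7]
contact_force: [-0.5, -0.2, -0.3]
gripper_width: 0.088
gripper_force: 0.0
```

```bash
python3 - <<'E'
from h import *
p,Rt,s=cur(); print(s['time_s'],p,s['eef_rot'])
c=cap('wrist','wrist1.png'); H=np.array(c['hand_eye']); print(H.round(3))
z=c['range_z']; v,u=np.nonzero((z>0.02)&(z<.5)); d=z[v,u]
x=(u-c['cx'])/c['fx']; y=(v-c['cy'])/c['fy']; rr=np.hypot(x,y); k=np.tan(rr)/np.maximum(rr,1e-9)
P=np.c_[x*k*d,-y*k*d,-d]; ok=rr<1.2; P=P[ok]@H[:3,:3].T+H[:3,3]; W=Rt.apply(P)+p
for h0,h1 in ((.03,.05),(.05,.06),(.066,.072)):
  q=W[(W[:,2]>h0)&(W[:,2]<h1)&(abs(W[:,0]-.5)<.1)&(abs(W[:,1]-.2)<.06)]; print(h0,len(q),np.percentile(q[:,:2],[1,50,99],axis=0).round(4) if len(q) else '')
go([.506,.2055,.018],down(177.8))
E
```

```text
4.1 [0.50595433 0.20370021 0.13820609] [-1.79929654e+02 -8.08147113e-02  1.77657306e+02]
[[ 0.001  0.962  0.272  0.071]
 [ 1.    -0.001 -0.001 -0.002]
 [-0.     0.272 -0.962 -0.158]
 [ 0.     0.     0.     1.   ]]
0.03 322 [[0.4542 0.1694]
 [0.4981 0.2321]
 [0.5498 0.2369]]
0.05 1586 [[0.4552 0.1722]
 [0.4998 0.1806]
 [0.5504 0.2341]]
0.066 4626 [[0.4557 0.1874]
 [0.4997 0.2031]
 [0.5512 0.2191]]
travel [-0.0004  0.0043  0.2412] dr [-0.0001 -0.0001 -0.0004]
```

View pics/wrist1.png

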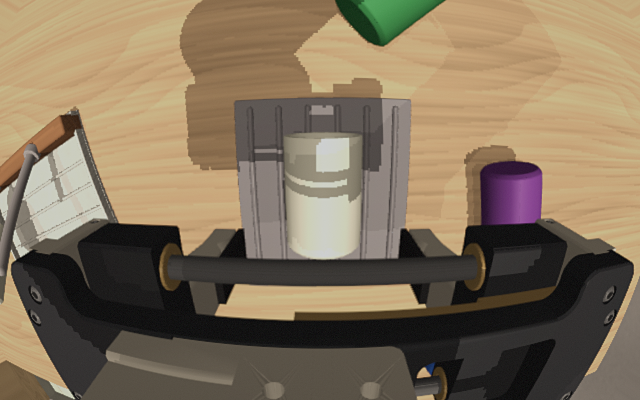

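The wrist view shows the white cup (290–360, 135–255) centred between the fingers and aligned with the ribs.

>>> jog_arm:
  travel:
    - [0, 0.002, 0.06]
    - [0, 0.002, 0.12]
    - [0, 0.002, 0.17]
    - [0, 0.002, 0.21]
    - [0, 0.002, 0.24]
    - [0, 0.002, 0.24]
    - [0, 0.002, 0.24]
    - [0, 0.002, 0.24]
    - [0, 0.002, 0.24]
    - [0, 0.002, 0.24]
  dr:
    - [0, 0, 0]
    - [0, 0, 0]
    - [0, 0, 0]
    - [0, 0, 0]
    - [0, 0, 0]
    - [0, 0, 0]
    - [0, 0, 0]
    - [0, 0, 0]
    - [0, 0, 0]
    - [0, 0, 0]
  claw: [1, 1, 1, 1, 1, 1, 1, 0.6, 0.6, 0.6]
  newtons: 20

```text
time_s: 5.4
tcp_pos: [0.5056, 0.2047, 0.0197]
eef_rot: [-179.9, -0.0, 177.8]
contact_force: [0.2, -5.1, 5.5]
gripper_width: 0.066
gripper_force: 20.0
```

>>> jog_arm:
  travel:
    - [0, 0, 0]
    - [0, 0, 0]
    - [0, 0, 0]
    - [0, 0, 0]
    - [0, 0, -0.02]
    - [0, 0, -0.06]
    - [0, 0, -0.12]
    - [0, 0, -0.2]
    - [0, 0, -0.3]
    - [0, 0, -0.3]
  dr:
    - [0, 0, 0]
    - [0, 0, 0]
    - [0, 0, 0]
    - [0, 0, 0]
    - [0, 0, 0]
    - [0, 0, 0]
    - [0, 0, 0]
    - [0, 0, 0]
    - [0, 0, 0]
    - [0, 0, 0]
  claw: [0.5, 0.5, 0.5, 0.5, 0.5, 0.5, 0.5, 0.5, 0.5, 0.5]
  newtons: 20

```text
time_s: 6.65
tcp_pos: [0.5077, 0.2078, 0.1737]
eef_rot: [179.7, 0.4, 177.8]
contact_force: [-0.3, 0.8, -4.0]
gripper_width: 0.0657
gripper_force: 20.0
```

```bash
cat >> h.py <<'E'
T=np.array([.543,-.112,.147]); YAW=15.4
def pegR(yaw=None):
    y=np.radians(YAW if yaw is None else yaw); q=2**-.5
    z=np.array([np.cos(y)*q,np.sin(y)*q,-q]); x=np.array([-np.cos(y)*q,-np.sin(y)*q,-q])
    return R.from_matrix(np.c_[x,np.cross(z,x),z])
def place(px,pz,o,py=0):
    """TCP for the cup origin at (px,py,pz) in the peg tip frame"""
    Rt=pegR(); M=Rt.as_matrix(); y_t=np.cross(-M[:,0],M[:,2])
    return T+M[:,2]*px-M[:,0]*pz+y_t*py-Rt.apply(o),Rt
def wristpts():
    p,Rt,s=cur(); c=cap('wrist'); H=np.array(c['hand_eye'])
    z=c['range_z']; v,u=np.nonzero((z>0.02)&(z<.6)); d=z[v,u]
    x=(u-c['cx'])/c['fx']; y=(v-c['cy'])/c['fy']; rr=np.hypot(x,y); ok=rr<1.2; k=np.tan(rr)/np.maximum(rr,1e-9)
    P=np.c_[x*k*d,-y*k*d,-d][ok]@H[:3,:3].T+H[:3,3]
    return P,Rt.apply(P)+p,c,(u[ok],v[ok])
E
python3 - <<'E'
from h import *
p,R0,s=cur(); print(s['contact_force'],s['eef_rot'])
P,W,c,_=wristpts()
q=P[(abs(P[:,1])<.028)&(P[:,2]>-.06)&(P[:,2]<-.02)&(abs(P[:,0])<.1)]
print('wrist x',len(q),np.percentile(q[:,0],[1,99]).round(4))
q=q[abs(q[:,1])<.006]; print('top line z(x)',np.polyfit(q[:,0],q[:,2],1).round(4))
for n in('side','top'):
    c=cap(n,n+'3.png'); Pw,u,v=pts(c); L=R0.inv().apply(Pw-p)
    ok=(abs(L[:,1])<.035)&(L[:,2]>-.056)&(L[:,2]<.02)&(abs(L[:,0])<.1); L=L[ok]
    print(n,len(L),np.percentile(L,[1,99],axis=0).round(4).tolist())
o=np.array([-.045,0,-.019])
f=(p,R0)
Rt=pegR()
for pz in (.25,.13): 
    tp,_=place(0,pz,o); print(pz,tp.round(3),Rt.as_euler('xyz',degrees=True).round(1)); f=go(tp,Rt,f)
im=cv2.imread('pics/side3.png'); cv2.imwrite('pics/s3c.png',cv2.resize(im[120:330,200:420],(660,600),interpolation=cv2.INTER_CUBIC)[:600])
E
```

```text
[-0.30579288  0.82162404 -3.97078914] [179.68989164   0.36299374 177.81761244]
wrist x 15128 [-0.0152  0.0506]
top line z(x) [ 0.0004 -0.0499]
side 1401 [[-0.0365, -0.0329, -0.0479], [0.0566, 0.0337, 0.0155]]
top 163 [[0.0421, -0.0338, -0.0466], [0.0549, 0.0278, -0.0149]]
0.25 [ 0.696 -0.07   0.279] [-180.    45.  -164.6]
travel [-0.3982 -0.5397 -0.2101] dr [-0.0185 -0.1229 -0.0465]
0.13 [ 0.614 -0.092  0.194] [-180.    45.  -164.6]
travel [0.24 0.   0.  ] dr [0. 0. 0.]
```

View pics/s3c.png

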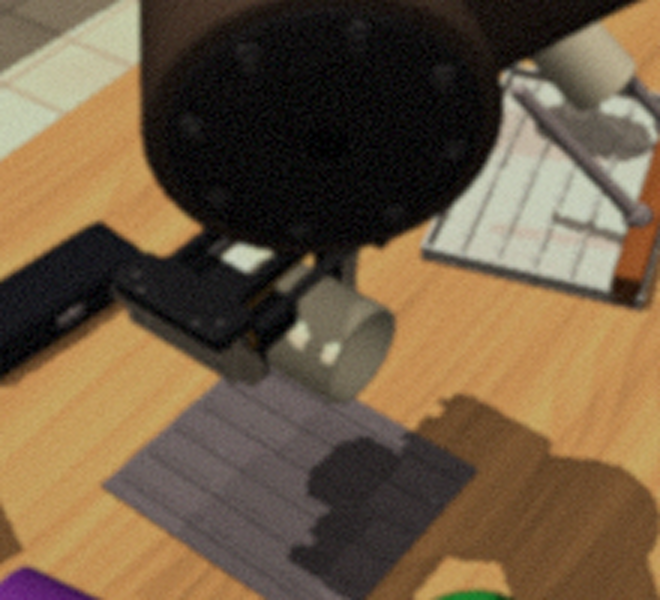

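The crop shows the cup held with its open mouth facing the robot (~360,350). It is level and well gripped.

```bash
python3 - <<'E'
from h import *
go(*place(0,.19,np.array([-.046,0,-.017])))
print(place(0,.19,np.array([-.046,0,-.017]))[0])
E
```

```text
travel [-0.3179 -0.5633 -0.1372] dr [-0.0192 -0.1242 -0.0465]
[ 0.65275666 -0.08176798  0.23680256]
```

>>> jog_arm:
  travel:
    - [-0.05, -0.06, -0.08]
    - [-0.11, -0.12, -0.14]
    - [-0.18, -0.18, -0.18]
    - [-0.24, -0.25, -0.18]
    - [-0.28, -0.32, -0.17]
    - [-0.31, -0.4, -0.16]
    - [-0.318, -0.48, -0.15]
    - [-0.318, -0.563, -0.137]
    - [-0.318, -0.563, -0.137]
    - [-0.318, -0.563, -0.137]
  dr:
    - [-0.003, -0.021, -0.008]
    - [-0.006, -0.042, -0.016]
    - [-0.009, -0.063, -0.024]
    - [-0.013, -0.084, -0.031]
    - [-0.016, -0.105, -0.039]
    - [-0.0192, -0.1242, -0.0465]
    - [-0.0192, -0.1242, -0.0465]
    - [-0.0192, -0.1242, -0.0465]
    - [-0.0192, -0.1242, -0.0465]
    - [-0.0192, -0.1242, -0.0465]
  claw: [0.5, 0.5, 0.5, 0.5, 0.5, 0.5, 0.5, 0.5, 0.5, 0.5]

```text
time_s: 8.05
tcp_pos: [0.6528, -0.0816, 0.235]
eef_rot: [179.9, 44.9, -164.7]
contact_force: [0.1, -0.5, -3.0]
gripper_width: 0.0659
gripper_force: 20.0
```

```bash
python3 - <<'E'
from h import *
p,Rt,s=cur(); print(s['time_s'],p.round(4),s['eef_rot'].round(2),s['contact_force'].round(2),s['moment'].round(2),s['joints'].round(1))
c=cap('wrist','w4.png')
P,W,c,(u,v)=wristpts()
for b in r.regions_of('peg_free','wrist')[:2]: print(b['extent'],b['conf'],b['pixels'].sum())
b=r.regions_of('peg_free','wrist')
if b:
    m=b[0]['pixels'][v,u]; Q=P[m]; print('tool frame peg:',len(Q),np.percentile(Q,[2,50,98],axis=0).round(4).tolist())
    for x0 in np.arange(.05,.26,.02):
        q=Q[abs(Q[:,0]-x0)<.01]
        if len(q)>5: print(x0.round(2),len(q),'y',np.percentile(q[:,1],[5,50,95]).round(4),'z',np.percentile(q[:,2],[5,50]).round(4))
print([(t['at'],t['conf']) for t in r.tip_of('peg_tip','wrist')])
# cup
q=P[(abs(P[:,1])<.028)&(P[:,2]>-.06)&(P[:,2]<-.02)&(abs(P[:,0])<.1)]
print('cup x',np.percentile(q[:,0],[1,99]).round(4))
q=q[abs(q[:,1])<.006]; print('top line z(x)',np.polyfit(q[:,0],q[:,2],1).round(4))
E
```

```text
8.05 [ 0.6528 -0.0816  0.235 ] [ 179.86   44.89 -164.68] [ 0.07 -0.55 -2.96] [-1.05  3.05 -0.08] [  2.4   2.1 -25.9 -27.9 -20.  -54.3]
[]
cup x [-0.0139  0.0518]
top line z(x) [ 0.0011 -0.0488]
```

View pics/w4.png

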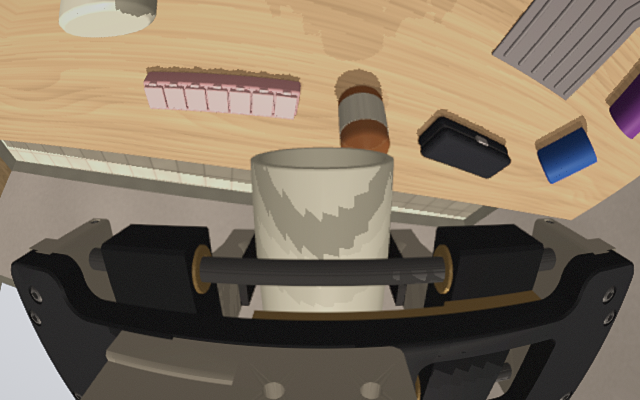

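Wrist view: the cup (252–392, 150–315) is well held, and the peg is out of this view. I'll measure the cup against the peg with the fixed cameras.

```bash
python3 - <<'E'
from h import *
p,Rt,s=cur()
for n in('side','top'):
    c=cap(n,n+'5.png'); Pw,u,v=pts(c); L=Rt.inv().apply(Pw-p)
    tl=Rt.inv().apply(T-p); print(n,'tip exp (tool)',tl.round(4))
    k=(abs(L[:,0]-.18)<.16)&(abs(L[:,1])<.035)&(abs(L[:,2]-tl[2])<.03)&(L[:,0]>.075)&(Pw[:,2]>.05); Q=L[k]
    if len(Q):
        print('peg',len(Q),'x',np.percentile(Q[:,0],[1,99]).round(4))
        for x0 in np.arange(.09,.28,.03):
            q=Q[abs(Q[:,0]-x0)<.015]
            if len(q)>5: print(x0.round(2),len(q),'y',np.percentile(q[:,1],[3,50,97]).round(4),'z',np.percentile(q[:,2],[3,50,97]).round(4))
    k=(abs(L[:,0])<.08)&(abs(L[:,1])<.037)&(L[:,2]>-.06)&(L[:,2]<.03); Q=L[k]
    k2=(Q[:,0]>.015); q=Q[k2]
    if len(q)>20: print('cup',len(q),np.percentile(q,[1,50,99],axis=0).round(4).tolist())
a=cv2.imread('pics/side5.png')[60:240,300:460]; b=cv2.imread('pics/top5.png')[130:310,310:470]
cv2.imwrite('pics/c5.png',cv2.resize(np.hstack([a,b]),(800,450),interpolation=cv2.INTER_CUBIC))
E
```

```text
side tip exp (tool) [ 1.433e-01 -1.000e-04 -1.740e-02]
peg 336 x [0.1475 0.2825]
0.15 50 y [-0.0032  0.0029  0.0061] z [-0.0247 -0.0211 -0.0132]
0.18 76 y [-0.0048  0.0036  0.0069] z [-0.0251 -0.0213 -0.0128]
0.21 70 y [-0.0029  0.0037  0.0082] z [-0.0251 -0.0216 -0.0148]
0.24 73 y [-0.0043  0.004   0.0066] z [-0.0253 -0.021  -0.0138]
0.27 67 y [-0.0032  0.0039  0.0064] z [-0.026  -0.0215 -0.0128]
cup 146 [[0.018, 0.0237, -0.0249], [0.0353, 0.0338, -0.013], [0.0542, 0.0364, 0.0069]]
top tip exp (tool) [ 1.433e-01 -1.000e-04 -1.740e-02]
peg 141 x [0.1455 0.2435]
0.15 25 y [-0.0027  0.0014  0.0038] z [-0.0224 -0.0194 -0.0146]
0.18 27 y [-0.001   0.0021  0.004 ] z [-0.0223 -0.0204 -0.0153]
0.21 51 y [-0.0086 -0.0009  0.0038] z [-0.024  -0.0218 -0.0159]
0.24 38 y [-0.008  -0.0015  0.0039] z [-0.0246 -0.0214 -0.0176]
cup 82 [[0.0154, -0.0297, -0.0476], [0.041, 0.0179, -0.0429], [0.0529, 0.0253, -0.0285]]
```

View pics/c5.png

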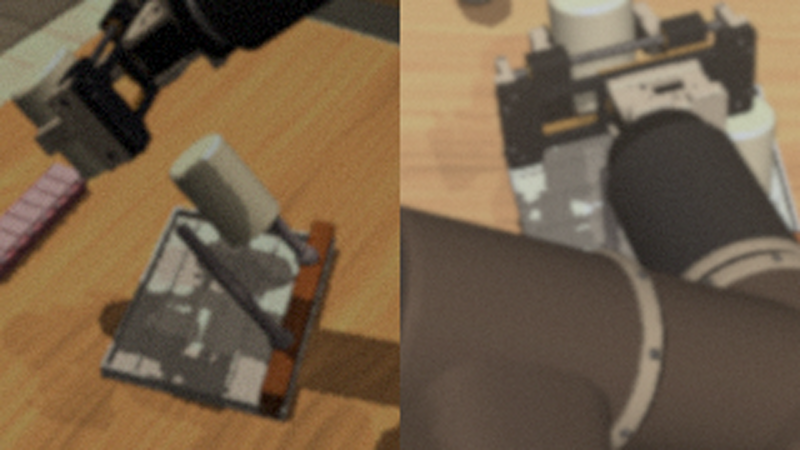

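Side crop (left): the free peg (tip ~183,228) lies along the cup's axis. The hung cup (~225,185) and the gripper are well apart. Inserting, centred.

>>> jog_arm:
  travel:
    - [0.03, -0.004, 0]
    - [0.06, -0.004, 0]
    - [0.1, -0.004, 0]
    - [0.14, -0.004, 0]
    - [0.18, -0.004, 0]
    - [0.22, -0.004, 0]
    - [0.26, -0.004, 0]
    - [0.29, -0.004, 0]
    - [0.31, -0.004, 0]
    - [0.32, -0.004, 0]
  dr:
    - [0, 0, 0]
    - [0, 0, 0]
    - [0, 0, 0]
    - [0, 0, 0]
    - [0, 0, 0]
    - [0, 0, 0]
    - [0, 0, 0]
    - [0, 0, 0]
    - [0, 0, 0]
    - [0, 0, 0]
  claw: [0.5, 0.5, 0.5, 0.5, 0.5, 0.5, 0.5, 0.5, 0.5, 0.5]

```text
time_s: 9.65
tcp_pos: [0.5444, -0.1134, 0.1236]
eef_rot: [-179.9, 45.0, -164.5]
contact_force: [1.3, -0.7, -2.7]
gripper_width: 0.0656
gripper_force: 20.0
```

```bash
python3 - <<'E'
from h import *
p,Rt,s=cur()
print(s['time_s'],p.round(4),s['eef_rot'].round(2),'F tool',Rt.inv().apply(s['contact_force']).round(2),'joints',s['joints'].round(1))
for n in('side',):
    c=cap(n,n+'6.png'); Pw,u,v=pts(c); L=Rt.inv().apply(Pw-p)
    k=(abs(L[:,1])<.035)&(abs(L[:,2]+.018)<.03)&(L[:,0]>.062)&(L[:,0]<.13)&(Pw[:,2]>.05); Q=L[k]
    print('peg',len(Q),np.percentile(Q,[3,50,97],axis=0).round(4).tolist())
    k=(abs(L[:,0]-.035)<.03)&(abs(L[:,1])<.05)&(L[:,2]>-.06)&(L[:,2]<.03); Q=L[k]; print('cup',np.percentile(Q,[1,50,99],axis=0).round(4).tolist())
E
```

```text
9.65 [ 0.5444 -0.1134  0.1236] [-179.94   44.99 -164.53] F tool [ 1.14 -0.99  2.63] joints [-16.3   4.8 -31.3 -59.8 -25.4  -9.2]
peg 87 [[0.0878, -0.0012, -0.0256], [0.105, 0.0059, -0.0218], [0.1252, 0.0091, -0.0135]]
cup [[0.0056, -0.0353, -0.0482], [0.0349, 0.0345, -0.0149], [0.0536, 0.0499, 0.0042]]
```

>>> jog_arm:
  travel:
    - [0.004, 0, 0]
    - [0.008, 0, 0]
    - [0.012, 0, 0]
    - [0.016, 0, 0]
    - [0.02, 0, 0]
    - [0.024, 0, 0]
    - [0.028, 0, 0]
    - [0.03, 0, 0]
    - [0.032, 0, 0]
    - [0.032, 0, 0]
  dr:
    - [0, 0, 0]
    - [0, 0, 0]
    - [0, 0, 0]
    - [0, 0, 0]
    - [0, 0, 0]
    - [0, 0, 0]
    - [0, 0, 0]
    - [0, 0, 0]
    - [0, 0, 0]
    - [0, 0, 0]
  claw: [0.5, 0.5, 0.5, 0.5, 0.5, 0.5, 0.5, 0.5, 0.5, 0.5]

```text
time_s: 10.95
tcp_pos: [0.5344, -0.1164, 0.1129]
eef_rot: [-180.0, 45.1, -164.6]
contact_force: [1.3, -0.1, -2.7]
gripper_width: 0.0658
gripper_force: 20.0
```

>>> jog_arm:
  travel:
    - [0.001, 0, 0]
    - [0.002, 0, 0]
    - [0.003, 0, 0]
    - [0.004, 0, 0]
    - [0.005, 0, 0]
    - [0.006, 0, 0]
    - [0.007, 0, 0]
    - [0.008, 0, 0]
    - [0.008, 0, 0]
    - [0.008, 0, 0]
  dr:
    - [0, 0, 0]
    - [0, 0, 0]
    - [0, 0, 0]
    - [0, 0, 0]
    - [0, 0, 0]
    - [0, 0, 0]
    - [0, 0, 0]
    - [0, 0, 0]
    - [0, 0, 0]
    - [0, 0, 0]
  claw: [0.5, 0.5, 0.5, 0.5, 0.5, 0.5, 0.5, 0.5, 0.5, 0.5]

```text
time_s: 12.2
tcp_pos: [0.5317, -0.1172, 0.1102]
eef_rot: [-180.0, 45.1, -164.5]
contact_force: [0.1, -0.5, -2.1]
gripper_width: 0.0658
gripper_force: 20.0
```

>>> jog_arm:
  travel:
    - [0.001, 0, 0]
    - [0.002, 0, 0]
    - [0.003, 0, 0]
    - [0.004, 0, 0]
    - [0.005, 0, 0]
    - [0.006, 0, 0]
    - [0.007, 0, 0]
    - [0.008, 0, 0]
    - [0.008, 0, 0]
    - [0.008, 0, 0]
  dr:
    - [0, 0, 0]
    - [0, 0, 0]
    - [0, 0, 0]
    - [0, 0, 0]
    - [0, 0, 0]
    - [0, 0, 0]
    - [0, 0, 0]
    - [0, 0, 0]
    - [0, 0, 0]
    - [0, 0, 0]
  claw: [0.5, 0.5, 0.5, 0.5, 0.5, 0.5, 0.5, 0.5, 0.5, 0.5]

```text
time_s: 13.45
tcp_pos: [0.529, -0.1179, 0.1073]
eef_rot: [-180.0, 45.1, -164.5]
contact_force: [0.6, -0.2, -2.6]
gripper_width: 0.0656
gripper_force: 20.0
```

>>> jog_arm:
  travel:
    - [0.001, 0, 0]
    - [0.002, 0, 0]
    - [0.002, 0, 0]
    - [0.003, 0, 0]
    - [0.003, 0, 0]
    - [0.004, 0, 0]
    - [0.004, 0, 0]
    - [0.005, 0, 0]
    - [0.005, 0, 0]
    - [0.005, 0, 0]
  dr:
    - [0, 0, 0]
    - [0, 0, 0]
    - [0, 0, 0]
    - [0, 0, 0]
    - [0, 0, 0]
    - [0, 0, 0]
    - [0, 0, 0]
    - [0, 0, 0]
    - [0, 0, 0]
    - [0, 0, 0]
  claw: [0.5, 0.5, 0.5, 0.5, 0.5, 0.5, 0.5, 0.5, 0.5, 0.5]

```text
time_s: 14.7
tcp_pos: [0.5273, -0.1184, 0.1055]
eef_rot: [-180.0, 45.1, -164.5]
contact_force: [0.4, 0.6, -1.6]
gripper_width: 0.0656
gripper_force: 20.0
```

>>> jog_arm:
  travel:
    - [0.001, 0, 0]
    - [0.001, 0, 0]
    - [0.002, 0, 0]
    - [0.002, 0, 0]
    - [0.003, 0, 0]
    - [0.003, 0, 0]
    - [0.004, 0, 0]
    - [0.004, 0, 0]
    - [0.004, 0, 0]
    - [0.004, 0, 0]
  dr:
    - [0, 0, 0]
    - [0, 0, 0]
    - [0, 0, 0]
    - [0, 0, 0]
    - [0, 0, 0]
    - [0, 0, 0]
    - [0, 0, 0]
    - [0, 0, 0]
    - [0, 0, 0]
    - [0, 0, 0]
  claw: [0.5, 0.5, 0.5, 0.5, 0.5, 0.5, 0.5, 0.5, 0.5, 0.5]

```text
time_s: 15.95
tcp_pos: [0.5268, -0.1187, 0.105]
eef_rot: [-179.9, 45.2, -164.5]
contact_force: [4.2, 3.1, 2.2]
gripper_width: 0.066
gripper_force: 20.0
```

Floor contact felt (~6 N). Back off 1.5 mm, then lower square to the peg.

>>> jog_arm:
  travel:
    - [-0.004, 0, 0]
    - [-0.004, 0, 0.004]
    - [-0.004, 0, 0.008]
    - [-0.004, 0, 0.012]
    - [-0.004, 0, 0.016]
    - [-0.004, 0, 0.02]
    - [-0.004, 0, 0.024]
    - [-0.004, 0, 0.028]
    - [-0.004, 0, 0.031]
    - [-0.004, 0, 0.031]
  dr:
    - [0, 0, 0]
    - [0, 0, 0]
    - [0, 0, 0]
    - [0, 0, 0]
    - [0, 0, 0]
    - [0, 0, 0]
    - [0, 0, 0]
    - [0, 0, 0]
    - [0, 0, 0]
    - [0, 0, 0]
  claw: [0.5, 0.5, 0.5, 0.5, 0.5, 0.5, 0.5, 0.5, 0.5, 0.5]

```text
time_s: 17.2
tcp_pos: [0.5377, -0.1154, 0.0943]
eef_rot: [-180.0, 45.1, -164.6]
contact_force: [-0.1, 0.4, -3.7]
gripper_width: 0.0658
gripper_force: 20.0
```

>>> jog_arm:
  travel:
    - [0, 0, 0.001]
    - [0, 0, 0.002]
    - [0, 0, 0.002]
    - [0, 0, 0.003]
    - [0, 0, 0.003]
    - [0, 0, 0.004]
    - [0, 0, 0.004]
    - [0, 0, 0.005]
    - [0, 0, 0.005]
    - [0, 0, 0.005]
  dr:
    - [0, 0, 0]
    - [0, 0, 0]
    - [0, 0, 0]
    - [0, 0, 0]
    - [0, 0, 0]
    - [0, 0, 0]
    - [0, 0, 0]
    - [0, 0, 0]
    - [0, 0, 0]
    - [0, 0, 0]
  claw: [0.5, 0.5, 0.5, 0.5, 0.5, 0.5, 0.5, 0.5, 0.5, 0.5]

```text
time_s: 18.45
tcp_pos: [0.5396, -0.115, 0.0928]
eef_rot: [-180.0, 45.1, -164.5]
contact_force: [0.6, 0.1, -2.7]
gripper_width: 0.066
gripper_force: 20.0
```

```bash
python3 - <<'E'
from h import *
p,Rt,s=cur()
print(s['time_s'],p.round(4),s['eef_rot'].round(2),'F tool',Rt.inv().apply(s['contact_force']).round(2),'M',Rt.inv().apply(s['moment']).round(2),'baseline',Rt.inv().apply([.5,-.3,-2.6]).round(2))
E
```

```text
18.45 [ 0.5396 -0.115   0.0928] [-179.95   45.07 -164.55] F tool [ 1.48 -0.01  2.31] M [0.   3.05 0.  ] baseline [ 1.56 -0.42  2.12]
```

>>> jog_arm:
  travel:
    - [0, 0, 0.001]
    - [0, 0, 0.001]
    - [0, 0, 0.002]
    - [0, 0, 0.002]
    - [0, 0, 0.003]
    - [0, 0, 0.003]
    - [0, 0, 0.004]
    - [0, 0, 0.004]
    - [0, 0, 0.004]
    - [0, 0, 0.004]
  dr:
    - [0, 0, 0]
    - [0, 0, 0]
    - [0, 0, 0]
    - [0, 0, 0]
    - [0, 0, 0]
    - [0, 0, 0]
    - [0, 0, 0]
    - [0, 0, 0]
    - [0, 0, 0]
    - [0, 0, 0]
  claw: [0.5, 0.5, 0.5, 0.5, 0.5, 0.5, 0.5, 0.5, 0.5, 0.5]

```text
time_s: 19.7
tcp_pos: [0.5409, -0.1146, 0.0914]
eef_rot: [-180.0, 45.1, -164.5]
contact_force: [-0.0, -0.4, -3.5]
gripper_width: 0.066
gripper_force: 20.0
```

>>> jog_arm:
  travel:
    - [0, 0, 0.001]
    - [0, 0, 0.001]
    - [0, 0, 0.002]
    - [0, 0, 0.002]
    - [0, 0, 0.002]
    - [0, 0, 0.003]
    - [0, 0, 0.003]
    - [0, 0, 0.003]
    - [0, 0, 0.003]
    - [0, 0, 0.003]
  dr:
    - [0, 0, 0]
    - [0, 0, 0]
    - [0, 0, 0]
    - [0, 0, 0]
    - [0, 0, 0]
    - [0, 0, 0]
    - [0, 0, 0]
    - [0, 0, 0]
    - [0, 0, 0]
    - [0, 0, 0]
  claw: [0.5, 0.5, 0.5, 0.5, 0.5, 0.5, 0.5, 0.5, 0.5, 0.5]

```text
time_s: 20.95
tcp_pos: [0.5419, -0.1144, 0.0903]
eef_rot: [-180.0, 45.1, -164.5]
contact_force: [0.1, 0.0, -3.1]
gripper_width: 0.066
gripper_force: 20.0
```

```bash
python3 - <<'E'
from h import *
p,Rt,s=cur()
print(s['time_s'],p.round(4),s['eef_rot'].round(2),'F tool',Rt.inv().apply(s['contact_force']).round(2),'M',Rt.inv().apply(s['moment']).round(2))
E
```

```text
20.95 [ 0.5419 -0.1144  0.0903] [-179.95   45.07 -164.54] F tool [ 2.06 -0.02  2.26] M [ 0.01  3.11 -0.04]
```

>>> jog_arm:
  travel:
    - [0, 0, 0.001]
    - [0, 0, 0.001]
    - [0, 0, 0.002]
    - [0, 0, 0.002]
    - [0, 0, 0.002]
    - [0, 0, 0.003]
    - [0, 0, 0.003]
    - [0, 0, 0.003]
    - [0, 0, 0.003]
    - [0, 0, 0.003]
  dr:
    - [0, 0, 0]
    - [0, 0, 0]
    - [0, 0, 0]
    - [0, 0, 0]
    - [0, 0, 0]
    - [0, 0, 0]
    - [0, 0, 0]
    - [0, 0, 0]
    - [0, 0, 0]
    - [0, 0, 0]
  claw: [0.5, 0.5, 0.5, 0.5, 0.5, 0.5, 0.5, 0.5, 0.5, 0.5]

```text
time_s: 22.2
tcp_pos: [0.5425, -0.1142, 0.0897]
eef_rot: [-179.9, 45.1, -164.5]
contact_force: [-8.6, -1.0, 8.3]
gripper_width: 0.0658
gripper_force: 20.0
```

```bash
python3 - <<'E'
from h import *
p,Rt,s=cur()
print(s['time_s'],p.round(4),s['eef_rot'].round(2),'F tool',Rt.inv().apply(s['contact_force']).round(2),'M',Rt.inv().apply(s['moment']).round(2))
c=cap('side'); Pw,u,v=pts(c); L=Rt.inv().apply(Pw-p)
k=(abs(L[:,1])<.035)&(abs(L[:,2]+.038)<.03)&(L[:,0]>.062)&(L[:,0]<.12)&(Pw[:,2]>.05); Q=L[k]
print('peg',len(Q),np.percentile(Q,[3,50,97],axis=0).round(4).tolist())
E
```

```text
22.2 [ 0.5425 -0.1142  0.0897] [-179.92   45.09 -164.51] F tool [  0.12   1.3  -11.92] M [-0.41  2.76  0.04]
peg 19 [[0.0915, 0.0003, -0.0484], [0.0951, 0.0054, -0.0457], [0.0998, 0.011, -0.0403]]
```

>>> jog_arm:
  travel:
    - [0, 0, -0.001]
    - [0, 0, -0.001]
    - [0.001, 0, -0.001]
    - [0.001, 0, -0.001]
    - [0.002, 0, -0.001]
    - [0.002, 0, -0.001]
    - [0.0025, 0, -0.001]
    - [0.0025, 0, -0.001]
    - [0.0025, 0, -0.001]
    - [0.0025, 0, -0.001]
  dr:
    - [0, 0, 0]
    - [0, 0, 0]
    - [0, 0, 0]
    - [0, 0, 0]
    - [0, 0, 0]
    - [0, 0, 0]
    - [0, 0, 0]
    - [0, 0, 0]
    - [0, 0, 0]
    - [0, 0, 0]
  claw: [0.5, 0.5, 0.5, 0.5, 0.5, 0.5, 0.5, 0.5, 0.5, 0.5]

```text
time_s: 23.5
tcp_pos: [0.5425, -0.1142, 0.0896]
eef_rot: [-179.9, 45.2, -164.5]
contact_force: [-5.4, 0.1, 7.3]
gripper_width: 0.0657
gripper_force: 20.0
```

```bash
python3 - <<'E'
from h import *
p,Rt,s=cur()
print(s['time_s'],p.round(4),s['eef_rot'].round(2),'F tool',Rt.inv().apply(s['contact_force']).round(2),'M',Rt.inv().apply(s['moment']).round(2))
E
```

```text
23.5 [ 0.5425 -0.1142  0.0896] [-179.94   45.17 -164.51] F tool [-1.56  1.55 -8.77] M [-0.64  1.76  0.03]
```

>>> jog_arm:
  travel:
    - [0, 0, -0.001]
    - [0, 0, -0.001]
    - [0.001, 0, -0.001]
    - [0.001, 0, -0.001]
    - [0.0015, 0, -0.001]
    - [0.0015, 0, -0.001]
    - [0.002, 0, -0.001]
    - [0.002, 0, -0.001]
    - [0.002, 0, -0.001]
    - [0.002, 0, -0.001]
  dr:
    - [0, 0, 0]
    - [0, 0, 0]
    - [0, 0, 0]
    - [0, 0, 0]
    - [0, 0, 0]
    - [0, 0, 0]
    - [0, 0, 0]
    - [0, 0, 0]
    - [0, 0, 0]
    - [0, 0, 0]
  claw: [0.5, 0.5, 0.5, 0.5, 0.5, 0.5, 0.5, 0.5, 0.5, 0.5]

```text
time_s: 24.75
tcp_pos: [0.5418, -0.1146, 0.0893]
eef_rot: [-179.9, 45.2, -164.5]
contact_force: [4.9, 2.9, 3.5]
gripper_width: 0.0661
gripper_force: 20.0
```

```bash
python3 - <<'E'
from h import *
p,Rt,s=cur()
print(s['time_s'],p.round(4),s['eef_rot'].round(2),'F tool',Rt.inv().apply(s['contact_force']).round(2),'M',Rt.inv().apply(s['moment']).round(2),'along',p@[.6817,.1878,.707])
E
```

```text
24.75 [ 0.5418 -0.1146  0.0893] [-179.93   45.17 -164.51] F tool [-6.38  1.51  1.39] M [-0.61  0.15 -0.08] along 0.41094987615896617
```

Floor contact (~8 N) at the same depth as before; the side is just touching. Ease off to light contact on both.

>>> jog_arm:
  travel:
    - [-0.0006, 0, 0]
    - [-0.0006, 0, 0.0005]
    - [-0.0006, 0, 0.0005]
    - [-0.0006, 0, 0.0005]
    - [-0.0006, 0, 0.0005]
    - [-0.0006, 0, 0.0005]
    - [-0.0006, 0, 0.0005]
    - [-0.0006, 0, 0.0005]
    - [-0.0006, 0, 0.0005]
    - [-0.0006, 0, 0.0005]
  dr:
    - [0, 0, 0]
    - [0, 0, 0]
    - [0, 0, 0]
    - [0, 0, 0]
    - [0, 0, 0]
    - [0, 0, 0]
    - [0, 0, 0]
    - [0, 0, 0]
    - [0, 0, 0]
    - [0, 0, 0]
  claw: [0.5, 0.5, 0.5, 0.5, 0.5, 0.5, 0.5, 0.5, 0.5, 0.5]

```text
time_s: 26.0
tcp_pos: [0.5419, -0.1145, 0.0892]
eef_rot: [-179.9, 45.2, -164.5]
contact_force: [4.5, 3.4, 5.7]
gripper_width: 0.0659
gripper_force: 20.0
```

```bash
python3 - <<'E'
from h import *
p,Rt,s=cur()
print(s['time_s'],p.round(4),s['eef_rot'].round(2),'F tool',Rt.inv().apply(s['contact_force']).round(2),'M',Rt.inv().apply(s['moment']).round(2),'along',p@[.6817,.1878,.707])
E
```

```text
26.0 [ 0.5419 -0.1145  0.0892] [-179.92   45.16 -164.51] F tool [-7.78  2.04 -0.31] M [-0.64  0.03 -0.11] along 0.41096952629253974
```

>>> jog_arm:
  travel:
    - [-0.001, 0, 0]
    - [-0.001, 0, 0.0003]
    - [-0.001, 0, 0.0003]
    - [-0.001, 0, 0.0003]
    - [-0.001, 0, 0.0003]
    - [-0.001, 0, 0.0003]
    - [-0.001, 0, 0.0003]
    - [-0.001, 0, 0.0003]
    - [-0.001, 0, 0.0003]
    - [-0.001, 0, 0.0003]
  dr:
    - [0, 0, 0]
    - [0, 0, 0]
    - [0, 0, 0]
    - [0, 0, 0]
    - [0, 0, 0]
    - [0, 0, 0]
    - [0, 0, 0]
    - [0, 0, 0]
    - [0, 0, 0]
    - [0, 0, 0]
  claw: [0.5, 0.5, 0.5, 0.5, 0.5, 0.5, 0.5, 0.5, 0.5, 0.5]

```text
time_s: 27.25
tcp_pos: [0.542, -0.1145, 0.0892]
eef_rot: [-179.9, 45.1, -164.5]
contact_force: [2.8, 3.0, 6.4]
gripper_width: 0.0658
gripper_force: 20.0
```

```bash
python3 - <<'E'
from h import *
p,Rt,s=cur()
print(s['time_s'],p.round(4),s['eef_rot'].round(2),'F tool',Rt.inv().apply(s['contact_force']).round(2),'M',Rt.inv().apply(s['moment']).round(2),'along',p@[.6817,.1878,.707])
E
```

```text
27.25 [ 0.542  -0.1145  0.0892] [-179.93   45.12 -164.52] F tool [-6.98  2.14 -2.05] M [-0.56 -0.07 -0.03] along 0.4109957272960623
```

Both contacts are light (floor ~8 N, side ~4 N). Letting go.

>>> jog_arm:
  travel:
    - [0, 0, 0]
    - [0, 0, 0]
    - [0, 0, 0]
    - [0, 0, 0]
    - [0, 0, 0]
    - [0, 0, 0]
    - [0, 0, 0]
    - [0, 0, 0]
    - [0, 0, 0]
    - [0, 0, 0]
  dr:
    - [0, 0, 0]
    - [0, 0, 0]
    - [0, 0, 0]
    - [0, 0, 0]
    - [0, 0, 0]
    - [0, 0, 0]
    - [0, 0, 0]
    - [0, 0, 0]
    - [0, 0, 0]
    - [0, 0, 0]
  claw: [0.76, 0.78, 0.81, 0.85, 0.9, 0.95, 1, 1, 1, 1]

```text
time_s: 28.5
tcp_pos: [0.5416, -0.1145, 0.0887]
eef_rot: [-180.0, 45.1, -164.5]
contact_force: [-0.5, -0.6, 1.3]
gripper_width: 0.0875
gripper_force: 0.0
```

```bash
python3 - <<'E'
from h import *
p,Rt,s=cur()
print(s['time_s'],p.round(4),'F tool',Rt.inv().apply(s['contact_force']).round(2),'M',Rt.inv().apply(s['moment']).round(2),s['gripper_width'])
P,W,c,_=wristpts()
q=P[(abs(P[:,1])<.04)&(P[:,2]>-.06)&(P[:,2]<0)&(abs(P[:,0])<.1)]
print('cup',np.percentile(q,[1,50,99],axis=0).round(4).tolist())
for x in(0,.02,.04):
    w=q[(abs(q[:,0]-x)<.008)&(q[:,2]<-.025)]; print(x,np.percentile(w[:,1],[1,99]).round(4),np.percentile(w[:,2],2).round(4))
E
```

```text
28.5 [ 0.5416 -0.1145  0.0887] F tool [-0.46 -0.49 -1.39] M [ 0.01  2.4  -0.01] 0.08753113494924501
cup [[-0.0177, -0.0322, -0.05], [0.0371, -0.0032, -0.0452], [0.0977, 0.0268, -0.0059]]
0 [-0.0285  0.0246] -0.0499
0.02 [-0.0322  0.0271] -0.0499
0.04 [-0.0323  0.0267] -0.0499
```

>>> jog_arm:
  travel:
    - [0, -0.005, 0]
    - [0, -0.005, -0.01]
    - [0, -0.005, -0.03]
    - [0, -0.005, -0.06]
    - [0, -0.005, -0.1]
    - [0, -0.005, -0.14]
    - [0, -0.005, -0.2]
    - [0, -0.005, -0.26]
    - [0, -0.005, -0.3]
    - [0, -0.005, -0.3]
  dr:
    - [0, 0, 0]
    - [0, 0, 0]
    - [0, 0, 0]
    - [0, 0, 0]
    - [0, 0, 0]
    - [0, 0, 0]
    - [0, 0, 0]
    - [0, 0, 0]
    - [0, 0, 0]
    - [0, 0, 0]
  claw: [1, 1, 1, 1, 1, 1, 1, 1, 1, 1]

```text
time_s: 29.8
tcp_pos: [0.4394, -0.1454, 0.1965]
eef_rot: [-179.7, 45.2, -164.4]
contact_force: [1.0, -0.3, -0.1]
gripper_width: 0.0877
gripper_force: 0.0
```

```bash
python3 - <<'E'
from h import *
p,Rt,s=cur(); print(s['time_s'],p.round(4),s['contact_force'])
for n in('side','top'):
    c=cap(n,n+'9.png')
    for b in r.regions_of('hung_cup',n)[:4]:
        Q,_,_=pts(c,b['pixels']); print(n,round(b['conf'],2),np.round(b['extent']),np.median(Q,axis=0).round(3))
c=cap('wrist','w9.png')
a=cv2.imread('pics/side9.png')[90:240,300:460]; b=cv2.imread('pics/w9.png')
cv2.imwrite('pics/c9.png',np.hstack([cv2.resize(a,(400,375),interpolation=2),cv2.resize(b,(400,375))]))
E
```

```text
29.8 [ 0.4394 -0.1454  0.1965] [ 0.95967446 -0.25971732 -0.10968078]
side 0.97 [365. 114. 408. 158.] [ 0.552 -0.223  0.112]
side 0.38 [350. 144. 402. 193.] [ 0.517 -0.099  0.114]
top 0.57 [429. 167. 460. 216.] [ 0.56  -0.236  0.125]
```

View pics/c9.png

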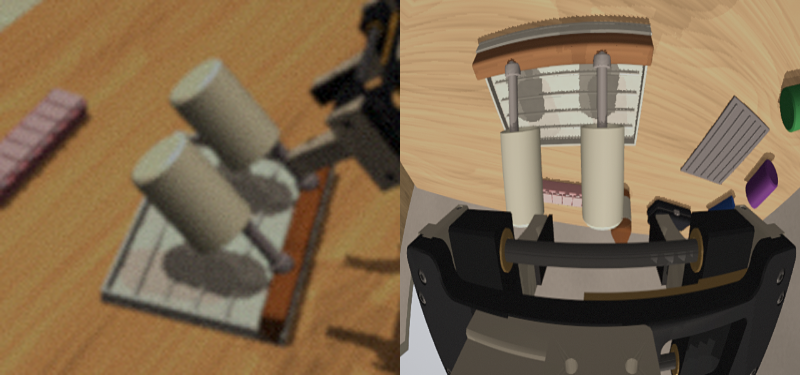

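Both cups now hang parallel on their pegs (ours ~190,195 in the side crop and ~602,178 in the wrist half). The hung cup hasn't moved, and the gripper is clear.

```bash
python3 -c "
from plant import r
print(r.close_job())"
```

```text
the job is handed in; nothing more can be done
None
```

The white cup now hangs mouth-down on the free peg, with its floor on the peg's end and its side resting on the peg. The gripper is withdrawn, the other cup has not moved, and the job was handed in at about 30 s.

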